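Rack to vice: set up a notched brass blank

ROBOT

A 6-joint arm with a two-finger parallel gripper is mounted at the origin on the work surface. World frame = base frame: x ahead of the robot, y to its left, z up, the work surface at z = 0. Lengths are in mm, angles in rad, forces in N, time in s.
With the tool pointing down it reaches from about 300 to 775 mm from the base axis. Payload 14.6 kg.
Tool frame: the origin (TCP) lies at the very end of the fingers, on their centre line; the grasp point (between the pads) lies 19 mm behind it; z points along the fingers, y is the line along which they close (so a half turn about z gives the same grasp; the last joint's range is limited). The gripper opens to 94 mm and grips with 3 to 60 N. Pads are 16 mm wide; open, the fingers measure 119 mm over their backs; the gripper's body (75 mm by 177 mm) begins 78 mm behind the grasp point.
Start: joints at [1.184, 0.3, 1.521, -0, 1.321, -0.067], TCP at [172.904, 522.105, 205.446] pointing down, gripper open.
Joint ranges: [-3.03, 3.03], [-0.79, 2.21], [0.23, 2.52], [-1.04, 4.18], [0, 3.07], [-2.55, 2.55]. Speed limits (rad/s): [2.22, 2.22, 2.57, 3.14, 3.14, 3.14].

INTERFACE

Orientations are given as [roll, pitch, yaw] about the fixed x, y, z axes, in that order (R = Rz(yaw) Ry(pitch) Rx(roll)).
In Python, from cell import manip gives the robot as it stands.
- The arm moves only by the tool servo_tool, never from a script. Its argument "rows" is a list of rows, each a list of 7 numbers: the turn, a rotation vector about the world's x, y, z in degrees, then the shift along the world's x, y, z in mm, then the closure, from 0 (fully open) to 1 (shut). In form: [[rx, ry, rz, dx, dy, dz, fingers], ...]. A call has 1 to 20 rows; each row shifts and turns the commanded pose from where the row before left it; what a row does not reach is not made up. A row lasts 1/8 s, in which the tool goes at most 62.5 mm and 10.7 degrees, less where a joint would pass 70% of its speed; a pose out of reach is approached as far as the arm can. A call with a gripper value outside its range is refused whole. The fingers move at their own pace and stop on an object; "grip_force" is the grip in N (left out, the last holds). Time passes only in rows, so rows that do not move let the fingers close. It gives the time, the measured TCP pose, the force, the opening and the grip force at its end, in the units of the state.
- manip.read_state(): the state, without advancing time (a new reading comes with each control period).
- manip.camera(name): name is "side" or "top"; returns the picture (400x640x3 uint8, red, green, blue); there is no depth.
- manip.camera_info(name): a dict with "fx", "fy", "cx", "cy" (pixels), "position" and "rotation" of the camera in the world. Camera axes: x right, y down, z forward; pixel columns grow to the right and rows downward; lengths in mm; the calibration is good to about 2 mm. A picture is of the moment at which its call begins. camera_info takes no time and is no camera call.
- manip.sign_off(): hands the job in; it is judged then, once.
The state is a dict: "clock": time; "joints": joint angles; "qd": joint speeds; "effort": joint torques, N m; "eef_pos": TCP position; "eef_rot": TCP orientation; "wrist_force": force on the tool from outside, world axes, zero at the start; "moment": the same for the moment, N m; "finger_gap": finger opening in mm; "finger_force": force on a finger pad.
Only numpy, scipy, OpenCV 4.12 (cv2) and the standard library are available. Lean on these libraries where they do the work, as an engineer would, in place of code of your own. Each camera call takes 0.05 s, during which the arm holds its last target. There are 200 camera calls.

TASK

Slide the brass blank with the cut-out corner straight up out of the wooden rack, turn it and lower it gently into the open vice, standing upright on the bed with its cut-out corner still on top and the end with that corner butted against the bent work stop. Then let go and push the sliding jaw up until the blank is held flat between the two jaws. Leave the other two blanks in their slots and do not shove the other things on the bench about.

Things in the scene. Friction and masses are not known exactly. Their poses are not given: they have to be found in the camera images.
- blank_corner: Brass plate 100 mm long (its x), 8 mm thick (y), 80 mm tall (z), about 0.5 kg, standing loose on a long edge in any one of the rack's slots, top 35 mm above the wood. Its upper corner at the +x end is cut out (square step 30 mm long, 18 mm deep); the rest of the top edge, x -50 to +20 mm, is straight at z = 80 mm. Origin: centre of the underside.
- cut_end (a point): The middle of the end face of that blank below the cut-out corner, at (50, 0, 30) mm in the blank's frame.
- blank_plain: Brass blank of the same 100 x 8 x 80 mm, a full rectangle with no cut-out, in another slot of the rack; same axes and origin. Leave it.
- blank_middle: Brass blank of the same 100 x 8 x 80 mm with a cut-out 36 mm long and 18 mm deep in the middle of its top edge, in another slot; same axes and origin. Leave it.
- rack: Wooden block fixed to the bench, 126 mm (x) by 161 mm (y) by 55 mm tall, with three slots along its x, at y = -50, 0 and +50 mm. Each slot is 106 mm long, 11 mm wide, closed at its ends, its floor 10 mm above the bench (45 mm deep). Origin: centre of the underside.
- vice: Grey quick-slide vice on a green machine table (x -150 to 100, y +-75 mm, 25 mm high), fixed. Origin on the bench, midway between the fully open jaws. Its flat bed, on which work stands, is 50 mm above the bench, 100 mm wide (y). Fixed jaw on the +x side, away from the robot: gripping face at x = +30 mm, y -52 to 52 mm, 25 mm thick, top 95 mm above the bench. A small handwheel reaches y = -122 mm.
- stop_face (a point): Point at (26, 55, 75) mm in the vice's frame on the inner face (looking to vice -y) of the bent steel work stop: an upright plate at the +y end of the jaws, bolted to the fixed jaw's back, x 5 to 58 mm, 55 to 93 mm above the bench, inner face flat at y = 55 mm.
- vice_jaw (a joint): Travel (m) of the sliding jaw on the robot's side. 0 = fully open, 60 mm gap; grows as it is pushed towards the fixed jaw (vice +x); gap = 60 mm - travel, so about 0.052 when closed on an 8 mm blank; limit 0.060. Starts at 0 to 0.015. No screw: it slides against about 5 N of friction and stays where left. Block 45 mm thick (x), 104 mm long (y), top 98 mm above the bench.
- jaw_back (a point): Centre of the sliding jaw's back face (the face to push, looking to the vice's -x), 80 mm above the bench, 18 mm below the jaw's top; moves with the jaw. The bed behind it is free for 57 mm and more.
- spray_can: Bystander: blue spray can standing upright, 66 mm across, 190 mm tall. Origin: centre of the underside.
- oil_can: Bystander: dark can with a paper label standing upright, 60 mm across, about 170 mm tall. Origin: centre of the underside.
- torch: Bystander: black pocket torch standing on its end, 38 mm across, 115 mm tall. Origin: centre of the underside.
- tray: Bystander: white open tray 110 x 80 x 30 mm. Origin: centre of the underside.
- jar: Bystander: open glass jar, 70 mm across, 75 mm tall. Origin: centre of the underside.
- wood_block: Bystander: plywood offcut 140 x 40 x 30 mm lying flat. Origin: centre of the underside.
Things that resemble listed ones, but are neither listed nor needed, are in the scene too. What is shaped like the blank_corner but black is not meant.

How it is judged:
By the outcome, as a careful person would: the job done as asked, in the order asked, and still so for the second after the job is handed in, with the robot touching nothing.
It also fails if it takes over 51 s, if anything falls off the work surface, if the arm or the gripper's body presses on something with over 40 N, if the wrist force passes 120 N, or if a joint passes its speed limit or range.

## Working session

There is one attempt and no reset: what is moved stays moved. The work goes in short steps, Python scripts to look and compute and a tool call to move; the robot and the scene stay as the last step left them, time stands still between calls to the robot, and variables do not carry over. Pictures are saved under pics/ and viewed, at most 10 in all, crops included, and the job is handed in when it is done.

Besides the shell and the picture viewer there is one more tool, called after ">>>" as name(argument=value, ...) on one line, values as JSON. servo_tool: Moves the arm, as the interface text tells. Its arguments: {"type":"object","properties":{"rows":{"type":"array","items":{"type":"array","items":{"type":"number"}}},"grip_force":{"type":"number"}},"required":["rows"]}

```bash
mkdir -p pics
cat > h.py <<'E'
import numpy as np, cv2
from cell import manip
def ray(c,u,v):
    i=manip.camera_info(c); d=np.array(i["rotation"])@np.array([(u-i["cx"])/i["fx"],(v-i["cy"])/i["fy"],1.]); return np.array(i["position"],float),d/np.linalg.norm(d)
def atz(c,u,v,z):
    p,d=ray(c,u,v); return p+d*(z-p[2])/d[2]
def tri(u1,v1,u2,v2,a="side",b="top"):
    p,d=ray(a,u1,v1);q,e=ray(b,u2,v2); s=np.linalg.lstsq(np.c_[d,-e],q-p,rcond=None)[0]; A=p+d*s[0];B=q+e*s[1]; return (A+B)/2,np.linalg.norm(A-B)
def px(c,P):
    i=manip.camera_info(c); k=np.array(i["rotation"]).T@(np.array(P,float)-np.array(i["position"])); return np.array([i["cx"]+i["fx"]*k[0]/k[2],i["cy"]+i["fy"]*k[1]/k[2]])
def save(c,n,box=None,s=1):
    m=manip.camera(c)[:,:,::-1]; cv2.imwrite(f"pics/{n}_full.png",m)
    if box: m=m[box[1]:box[3],box[0]:box[2]]
    cv2.imwrite(f"pics/{n}.png",cv2.resize(m,None,fx=s,fy=s,interpolation=cv2.INTER_CUBIC))
E
python3 - <<'E'
from h import *
np.set_printoptions(suppress=True,precision=3)
for c in("side","top"):
    save(c,c+"0",None,1.25); print(manip.camera_info(c))
print(manip.read_state())
E
```

```text
{'fx': 462.02373050804306, 'fy': 462.02373050804306, 'cx': 315.29340910078184, 'cy': 198.42694940595374, 'position': array([  261.869, -1023.288,   923.728]), 'rotation': array([-2.228, -0.02 , -0.241])}
{'fx': 373.4119636286779, 'fy': 373.4119636286779, 'cx': 321.16301102735514, 'cy': 192.2148705437323, 'position': array([ 401.159,   12.793, 1184.365]), 'rotation': array([-2.99 ,  0.032, -1.595])}
{'clock': 0.1, 'joints': array([ 1.184,  0.3  ,  1.522, -0.   ,  1.321, -0.067]), 'qd': array([ 0.   , -0.001, -0.002,  0.   ,  0.001,  0.001]), 'effort': array([ -0.001, -53.265, -35.327,   0.071,   0.024,  -0.   ]), 'eef_pos': array([172.827, 521.903, 204.959]), 'eef_rot': array([-3.141, -0.   ,  2.822]), 'wrist_force': array([-0.06 , -0.17 , -1.068]), 'moment': array([ 0.009, -0.045, -0.008]), 'finger_force': 0.0, 'finger_gap': 93.8471019691329}
```

View pics/side0.png

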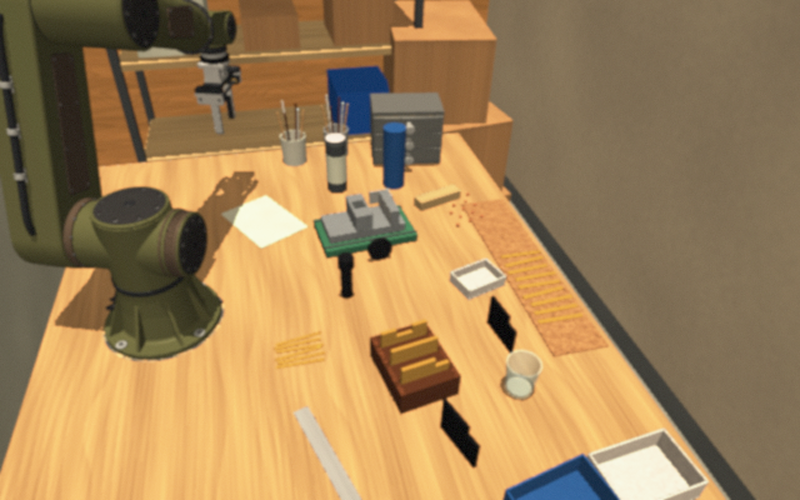

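View pics/top0.png

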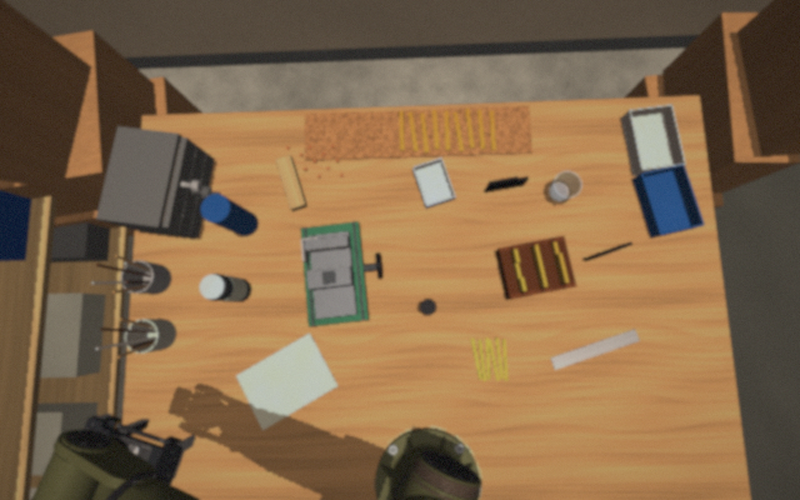

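The side view shows the rack at about (415,365) in the 1.25x picture with three brass blanks, black decoys at (502,323) and (460,432), and the vice at (365,222). The top view shows the rack at (537,267) and the vice at (335,272). The rotation is given as rpy, so I'll fix the helper and crop in closer.

```bash
sed -i 's/np.array(i\["rotation"\])/Rot(i["rotation"])/' h.py; sed -i '2a from scipy.spatial.transform import Rotation\ndef Rot(r): return Rotation.from_euler("xyz",r).as_matrix()' h.py
python3 - <<'E'
from h import *
S=cv2.imread("pics/side0_full.png");T=cv2.imread("pics/top0_full.png")
r=lambda m,b,s:cv2.resize(m[b[1]:b[3],b[0]:b[2]],None,fx=s,fy=s,interpolation=cv2.INTER_CUBIC)
# side rack | top rack
cv2.imwrite("pics/rack.png",np.hstack([r(S,(285,250,385,335),4),r(T,(390,180,470,265),4)]))  # scale 4
cv2.imwrite("pics/vice.png",np.hstack([r(S,(245,145,345,245),4),r(T,(235,170,315,270),4)]))
print(atz("side",332,285,50),atz("top",430,214,50))
E
```

```text
[ 505.12605808 -279.40119981   50.        ] [ 499.18930801 -282.13786515   50.        ]
```

View pics/rack.png

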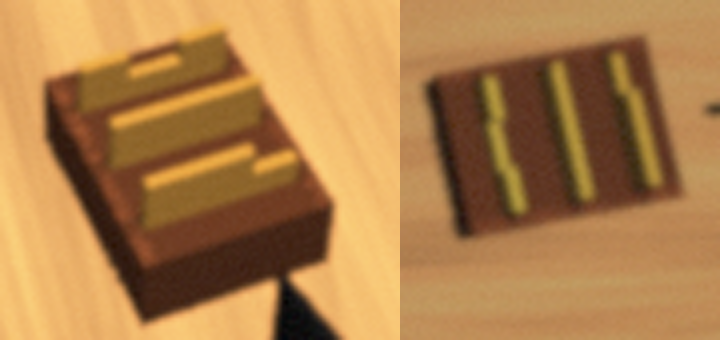

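View pics/vice.png

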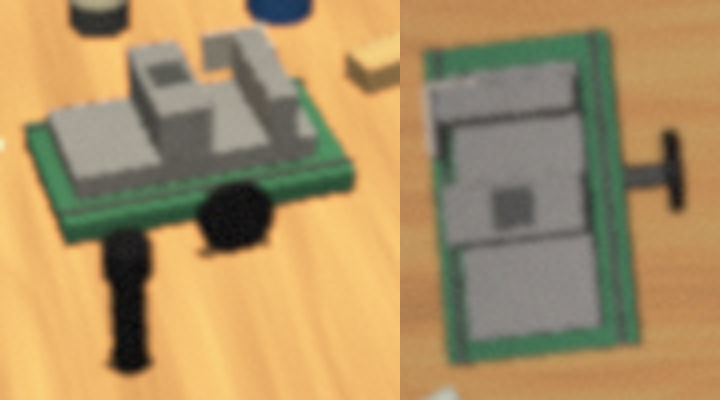

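Crops at 4x. In the rack crop, the middle-notched blank is at (155,70), the plain one at (185,120), and the step-cornered brass one at (220,185), lowest in the side view and right-most in the top view. Two black lookalikes lie outside the rack. I choose the step-cornered blank: its cut end points to world +x. The vice's +x points up in the top picture, with the stop on the left. Next I'll fit the poses.

```bash
cat > fit.py <<'E'
from h import *
from scipy.optimize import least_squares
np.set_printoptions(suppress=True,precision=2)
s=lambda ox,oy,x,y:(ox+(x+.5)/4-.5,oy+(y+.5)/4-.5)
RS=lambda x,y:s(285,250,x,y); RT=lambda x,y:s(390,180,x-400,y)
VS=lambda x,y:s(245,145,x,y); VT=lambda x,y:s(235,170,x-400,y)
def fit(obs,x0,name):
    def P(p,m): c,n=np.cos(p[3]),np.sin(p[3]); return [p[0]+c*m[0]-n*m[1],p[1]+n*m[0]+c*m[1],p[2]+m[2]]
    f=lambda p:np.concatenate([px(c,P(p,m))-np.array(uv) for c,m,uv in obs])
    r=least_squares(f,x0,loss="soft_l1",x_scale=[10,10,10,.1]); print(name,r.x,"yawdeg",np.degrees(r.x[3]));print(f(r.x).reshape(-1,2)); return r.x
if __name__=="__main__":
    print("blank top L",tri(*RS(146,182),*RT(655,187)),"step",tri(*RS(251,150),*RT(634,92)))
    fit([("side",(-63,80.5,55),RS(47,82)),("side",(-63,-80.5,55),RS(145,268)),("side",(63,-80.5,55),RS(331,203)),
     ("top",(-63,80.5,55),RT(470,232)),("top",(-63,-80.5,55),RT(683,193)),("top",(63,-80.5,55),RT(645,38)),("top",(63,80.5,55),RT(438,78))],[500,-280,0,.2],"rack")
    fit([("side",(-50,0,80),RS(146,182)),("side",(20,0,80),RS(251,150)),("side",(50,0,62),RS(297,155)),
     ("top",(-50,0,80),RT(655,187)),("top",(20,0,80),RT(634,91)),("top",(50,0,62),RT(614,52))],[500,-330,10,.2],"blank")
    fit([("side",(-150,75,25),VS(27,127)),("side",(-150,-75,25),VS(66,217)),("side",(100,-75,25),VS(354,163)),
     ("top",(-150,75,25),VT(450,362)),("top",(-150,-75,25),VT(638,343)),("top",(100,-75,25),VT(608,30)),("top",(100,75,25),VT(425,50)),
     ("top",(30,-52,95),VT(575,106)),("top",(55,-52,95),VT(573,65))],[580,100,0,.07],"vice")
E
python3 fit.py
```

```text
blank top L (array([ 459.67, -336.9 ,   89.08]), np.float64(3.1523157498889507)) step (array([ 527.95, -326.9 ,   88.77]), np.float64(0.47867702103289106))
rack [ 502.15 -279.53   -3.17    0.16] yawdeg 9.047561304258068
[[-0.69 -0.52]
 [-0.39  0.22]
 [ 1.15  0.54]
 [ 0.36  0.95]
 [ 0.1   0.82]
 [-0.29 -1.3 ]
 [-0.62 -1.57]]
blank [ 509.66 -329.18    8.41    0.15] yawdeg 8.880139870693327
[[-0.44  0.23]
 [ 0.38 -0.24]
 [-0.43  0.04]
 [-0.03 -0.73]
 [-0.34 -0.31]
 [ 0.52  0.39]]
vice [528.32 219.28  -0.16   0.09] yawdeg 5.041519470533636
[[-1.21 -1.86]
 [-0.61  1.52]
 [ 1.45  1.12]
 [-0.73  0.72]
 [ 0.65 -0.04]
 [ 0.19 -1.18]
 [-0.86 -0.7 ]
 [ 0.14 -0.8 ]
 [-0.16  1.17]]
```

The fits agree: blank base at (510,-329,~9), yaw 8.9°, which matches rack slot -50. The top edge measures z≈89 against an expected 90. Vice origin is at (528,219), yaw 5.0°. Moving above the blank with the fingers part closed.

>>> servo_tool(rows=[[0, 0, -7.64, 16.7, -42.6, 0, 0.57], [0, 0, -7.64, 16.7, -42.6, 0, 0.57], [0, 0, -7.64, 16.7, -42.6, 0, 0.57], [0, 0, -7.64, 16.7, -42.6, 0, 0.57], [0, 0, -7.64, 16.7, -42.6, 0, 0.57], [0, 0, -7.64, 16.7, -42.6, 0, 0.57], [0, 0, -7.64, 16.7, -42.6, 0, 0.57], [0, 0, -7.64, 16.7, -42.6, 0, 0.57], [0, 0, -7.64, 16.7, -42.6, 0, 0.57], [0, 0, -7.64, 16.7, -42.6, 0, 0.57], [0, 0, -7.64, 16.7, -42.6, 0, 0.57], [0, 0, -7.64, 16.7, -42.6, 0, 0.57], [0, 0, -7.64, 16.7, -42.6, 0, 0.57], [0, 0, -7.64, 16.7, -42.6, 0, 0.57], [0, 0, -7.64, 16.7, -42.6, 0, 0.57], [0, 0, -7.64, 16.7, -42.6, 0, 0.57], [0, 0, -7.64, 16.7, -42.6, 0, 0.57], [0, 0, -7.64, 16.7, -42.6, 0, 0.57], [0, 0, -7.64, 16.7, -42.6, 0, 0.57], [0, 0, -7.64, 16.7, -42.6, 0, 0.57]], grip_force=30)

```text
clock: 2.6
eef_pos: [507.2, -331.3, 205.0]
eef_rot: [-3.141, 0.0, 0.15]
wrist_force: [1.0, 1.3, 0.5]
finger_gap: 40.2
finger_force: 0.0
```

>>> servo_tool(rows=[[0, 0, 0.3, 0, 0.8, -25, 0.57], [0, 0, 0, 0, 0, -35, 0.57], [0, 0, 0, 0, 0, -30, 0.57], [0, 0, 0, 0, 0, 0, 0.57], [0, 0, 0, 0, 0, 0, 0.57]])

```text
clock: 3.22
eef_pos: [507.3, -329.4, 116.7]
eef_rot: [3.141, -0.001, 0.16]
wrist_force: [0.0, 0.1, 0.5]
finger_gap: 40.4
finger_force: 0.0
```

Run:
```python
from h import *
S=manip.camera("side")[:,:,::-1];T=manip.camera("top")[:,:,::-1]
r=lambda m,b,s:cv2.resize(m[b[1]:b[3],b[0]:b[2]],None,fx=s,fy=s,interpolation=cv2.INTER_CUBIC)
cv2.imwrite("pics/pre.png",np.hstack([r(S,(285,235,385,335),4),r(T,(390,170,470,270),4)]))
print(manip.read_state()["eef_pos"],manip.read_state()["eef_rot"])
```

```text
[ 507.4370703  -329.47097085  117.02790504] [ 3.14002152e+00 -1.59971873e-03  1.60145955e-01]
```

View pics/pre.png

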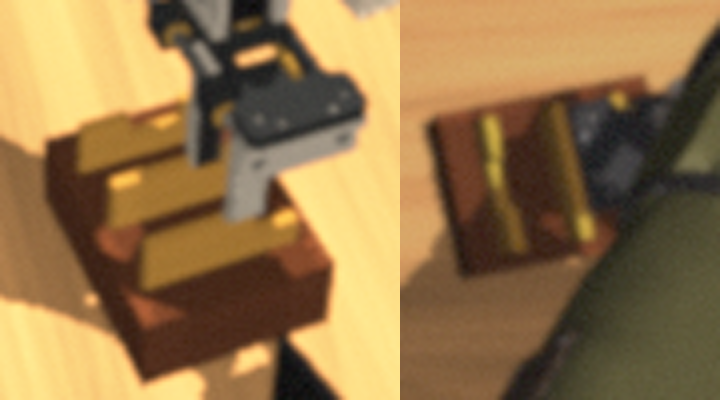

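The fingers straddle the corner blank: tips at side-crop (205,160) and (245,215), clear of the plain blank. Descending and gripping.

>>> servo_tool(rows=[[0, 0, 0, -0.5, 0, -13, 0.57], [0, 0, 0, 0, 0, -13, 0.57], [0, 0, 0, 0, 0, -13, 0.57], [0, 0, 0, 0, 0, -13, 0.57], [0, 0, 0, 0, 0, 0, 0.57], [0, 0, 0, 0, 0, 0, 0.8], [0, 0, 0, 0, 0, 0, 0.85], [0, 0, 0, 0, 0, 0, 0.9], [0, 0, 0, 0, 0, 0, 1], [0, 0, 0, 0, 0, 0, 1], [0, 0, 0, 0, 0, 0, 1]], grip_force=30)

```text
clock: 4.7
eef_pos: [506.5, -329.2, 63.7]
eef_rot: [3.141, -0.0, 0.16]
wrist_force: [-0.3, -0.1, 2.8]
finger_gap: 7.9
finger_force: 30.0
```

>>> servo_tool(rows=[[0, 0, 0, 0, 0, 2, 1], [0, 0, 0, 0, 0, 4, 1], [0, 0, 0, 0, 0, 7, 1], [0, 0, 0, 0, 0, 9, 1], [0, 0, 0, 0, 0, 10, 1], [0, 0, 0, 0, 0, 12, 1], [0, 0, 0, 0, 0, 14, 1], [0, 0, 0, 0, 0, 16, 1], [0, 0, 0, 0, 0, 18, 1], [0, 0, 0, 0, 0, 18, 1], [0, 0, 0, 0, 0, 18, 1], [0, 0, 0, 0, 0, 14, 1], [0, 0, 0, 0, 0, 6, 1], [0, 0, 0, 0, 0, 0, 1], [0, 0, 0, 0, 0, 0, 1]], grip_force=45)

```text
clock: 6.58
eef_pos: [506.2, -329.0, 210.7]
eef_rot: [-3.141, 0.001, 0.16]
wrist_force: [0.4, 0.2, -6.0]
finger_gap: 7.6
finger_force: 45.0
```

Lifted, still held at 7.6 mm. Turning and carrying it over the vice.

>>> servo_tool(rows=[[0, 0, 2.9, 1.4, 18, 0, 1], [0, 0, 5, 2.5, 32, 0, 1], [0, 0, 6, 3, 38, 0, 1], [0, 0, 6, 3, 38, 0, 1], [0, 0, 6, 3, 38, 0, 1], [0, 0, 6, 3, 38, 0, 1], [0, 0, 6, 3, 38, 0, 1], [0, 0, 6, 3, 38, 0, 1], [0, 0, 6, 3, 38, 0, 1], [0, 0, 6, 3, 38, 0, 1], [0, 0, 6, 3, 38, 0, 1], [0, 0, 6, 3, 38, 0, 1], [0, 0, 6, 3, 38, 0, 1], [0, 0, 5, 2.5, 32, 0, 1], [0, 0, 4, 2, 25, 0, 1], [0, 0, 3, 1.2, 19, 0, 1], [0, 0, 0, 0, 0, 0, 1], [0, 0, 0, 0, 0, 0, 1], [0, 0, 0, 0, 0, 0, 1]])

```text
clock: 8.95
eef_pos: [549.0, 214.3, 211.5]
eef_rot: [3.142, 0.0, 1.658]
wrist_force: [-0.4, 0.3, -6.6]
finger_gap: 7.7
finger_force: 45.0
```

Run:
```python
from h import *
S=manip.camera("side")[:,:,::-1];T=manip.camera("top")[:,:,::-1]
cv2.imwrite("pics/v1s_full.png",S);cv2.imwrite("pics/v1t_full.png",T)
r=lambda m,b,s:cv2.resize(m[b[1]:b[3],b[0]:b[2]],None,fx=s,fy=s,interpolation=cv2.INTER_CUBIC)
cv2.imwrite("pics/v1.png",np.hstack([r(S,(245,115,345,235),4),r(T,(225,150,315,270),4)]))
s=manip.read_state();print(s["eef_pos"],s["eef_rot"],s["wrist_force"])
```

```text
[549.08937925 214.35490369 211.52034334] [3.14152925e+00 2.43341215e-05 1.65844263e+00] [ 0.65348491 -0.82741012 -5.97602298]
```

View pics/v1.png

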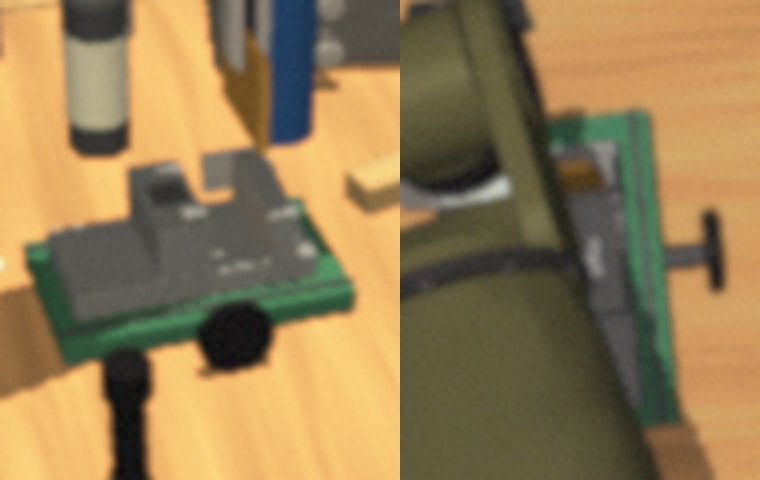

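The blank hangs over the vice, edge-on at crop (255,110), and the stop is visible at crop (222,165). Checking predicted pixels for the blank and the fixed jaw, and the bystander positions.

```bash
python3 - <<'E'
from fit import *
V=np.array([528.3,219.3]);a=np.radians(5.04)
def W(x,y,z): return [V[0]+np.cos(a)*x-np.sin(a)*y,V[1]+np.sin(a)*x+np.cos(a)*y,z]
q=lambda c,P,o:((px(c,P)-np.array(o)+.5)*4-.5)
for P in [(30,-52,95),(55,-52,95),(30,-52,50),(55,52,95),(5,55,93),(5,55,55),(-30+10,-52,98),(-30+10,52,98),(-75+10,-52,98),(-20,-52,50)]:
    print(P,"side",q("side",W(*P),(245,145)),"top",q("top",W(*P),(235,170))+[400,0])
t=np.array([549.09,214.35]);y=1.6584-np.pi/2+np.pi/2
for m in (-50,50):
  for d in(-4,4):
    p=t+(m+3)*np.array([np.cos(y),np.sin(y)])+d*np.array([-np.sin(y),np.cos(y)])
    print("blank bottom",m,d,q("side",[*p,157.5],(245,115)))
print("spray",atz("side",394/1.25,182/1.25,0),"oil",atz("side",337/1.25,186/1.25,0))
E
python3 - <<'E'
import cv2,numpy as np
S=cv2.imread("pics/side0_full.png");M=cv2.imread("pics/v1s_full.png")
r=lambda m,b,s:cv2.resize(m[b[1]:b[3],b[0]:b[2]],None,fx=s,fy=s,interpolation=cv2.INTER_CUBIC)
cv2.imwrite("pics/z.png",np.hstack([r(S,(275,145,330,190),7),r(M,(285,115,335,160),7)]))
E
```

```text
(30, -52, 95) side [271.88  95.91] top [575.49 102.78]
(55, -52, 95) side [301.33  90.78] top [572.31  69.68]
(30, -52, 50) side [270.99 141.74] top [583.96 111.12]
(55, 52, 95) side [260.76  25.32] top [433.63  85.86]
(5, 55, 93) side [203.19  34.76] top [435.65 153.08]
(5, 55, 55) side [203.49  72.64] top [447.44 158.51]
(-20, -52, 98) side [212.18 103.18] top [581.33 169.27]
(-20, 52, 98) side [175.52  36.17] top [440.8  185.53]
(-65, -52, 98) side [157.45 112.69] top [587.2  230.44]
(-20, -52, 50) side [212.39 152.36] top [590.19 175.47]
blank bottom -50 -4 [266.91 151.66]
blank bottom -50 4 [257.15 153.26]
blank bottom 50 -4 [228.34  89.52]
blank bottom 50 4 [219.01  90.95]
spray [643.98 458.41   0.  ] oil [469.23 471.5    0.  ]
```

View pics/z.png

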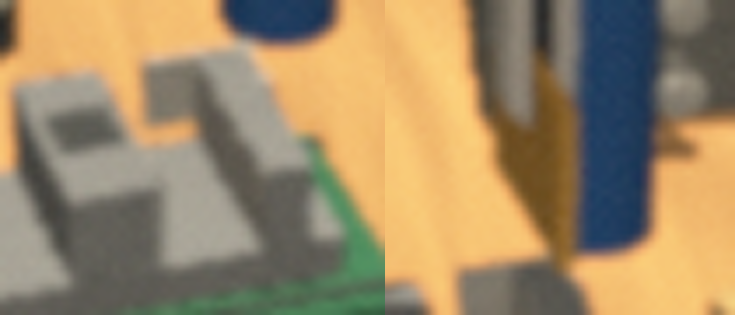

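Predicted and observed corners agree within about 1 px, and the jaw travel is ≈10 mm. Descending between the jaws, 6 mm off the fixed jaw and 9 mm short of the stop.

>>> servo_tool(rows=[[0, 0, 0, 0, 0, -8, 1], [0, 0, 0, 0, 0, -16, 1], [0, 0, 0, 0, 0, -20, 1], [0, 0, 0, 0, 0, -18, 1], [0, 0, 0, 0, 0, -14, 1], [0, 0, 0, 0, 0, -10, 1], [0, 0, 0, 0, 0, -8, 1], [0, 0, 0, 0, 0, -4, 1], [0, 0, 0, 0, 0, -3, 1], [0, 0, 0, 0, 0, 0, 1], [0, 0, 0, 0, 0, 0, 1]])

```text
clock: 10.42
eef_pos: [549.2, 215.0, 110.7]
eef_rot: [3.141, -0.0, 1.659]
wrist_force: [-0.1, -0.8, -4.6]
finger_gap: 7.7
finger_force: 45.0
```

>>> servo_tool(rows=[[0, 0, 0, 0, 0, -2, 1], [0, 0, 0, 0, 0, -2, 1], [0, 0, 0, -0.2, 2, -1, 1], [0, 0, 0, -0.2, 2, 0, 1], [0, 0, 0, -0.1, 1.5, 0, 1], [0, 0, 0, 0, 0, 0, 1], [0, 0, 0, 0, 0, 0, 1]])

```text
clock: 11.3
eef_pos: [548.5, 220.4, 105.5]
eef_rot: [-3.142, 0.0, 1.659]
wrist_force: [0.6, 0.2, -5.8]
finger_gap: 7.3
finger_force: 45.0
```

>>> servo_tool(rows=[[0, 0, 0, -0.1, 0.7, 0, 1], [0, 0, 0, 0, 0.7, 0, 1], [0, 0, 0, 0, 0, 0, 1], [0, 0, 0, 0, 0, 0, 1]])

```text
clock: 11.8
eef_pos: [548.4, 221.8, 105.4]
eef_rot: [-3.142, 0.0, 1.659]
wrist_force: [0.6, -0.3, -6.0]
finger_gap: 7.4
finger_force: 45.0
```

>>> servo_tool(rows=[[0, 0, 0, 0, 0.5, 0, 1], [0, 0, 0, 0, 0.5, 0, 1], [0, 0, 0, 0, 0, 0, 1], [0, 0, 0, 0, 0, 0, 1]])

```text
clock: 12.3
eef_pos: [548.4, 222.8, 105.4]
eef_rot: [-3.142, 0.0, 1.659]
wrist_force: [0.7, -0.3, -4.0]
finger_gap: 7.4
finger_force: 45.0
```

>>> servo_tool(rows=[[0, 0, 0, 0, 0.5, 0, 1], [0, 0, 0, 0, 0.5, 0, 1], [0, 0, 0, 0, 0, 0, 1], [0, 0, 0, 0, 0, 0, 1]])

```text
clock: 12.8
eef_pos: [548.4, 223.8, 105.4]
eef_rot: [-3.142, -0.0, 1.659]
wrist_force: [0.8, 0.1, -5.1]
finger_gap: 7.7
finger_force: 45.0
```

>>> servo_tool(rows=[[0, 0, 0, 0, 0.5, 0, 1], [0, 0, 0, 0, 0.5, 0, 1], [0, 0, 0, 0, 0, 0, 1]])

```text
clock: 13.18
eef_pos: [548.4, 224.9, 105.4]
eef_rot: [-3.142, -0.0, 1.659]
wrist_force: [0.2, 0.2, -4.9]
finger_gap: 7.4
finger_force: 45.0
```

>>> servo_tool(rows=[[0, 0, 0, 0, 0.5, 0, 1], [0, 0, 0, 0, 0.5, 0, 1], [0, 0, 0, 0, 0, 0, 1]])

```text
clock: 13.55
eef_pos: [548.5, 225.2, 105.5]
eef_rot: [-3.141, 0.001, 1.659]
wrist_force: [-0.6, -6.0, -3.0]
finger_gap: 8.1
finger_force: 45.0
```

Contact with the stop (-6 N). Back off slightly, move nearer the fixed jaw, then lower to the bed.

>>> servo_tool(rows=[[0, 0, 0, 0, -0.8, 0, 1], [0, 0, 0, 2, 0.1, 0, 1], [0, 0, 0, 2, 0.2, 0, 1], [0, 0, 0, 0, 0, -0.7, 1], [0, 0, 0, 0, 0, -0.5, 1], [0, 0, 0, 0, 0, 0, 1], [0, 0, 0, 0, 0, 0, 1]])

```text
clock: 14.42
eef_pos: [552.0, 225.4, 104.2]
eef_rot: [-3.14, 0.0, 1.66]
wrist_force: [-4.9, -1.0, -1.9]
finger_gap: 7.4
finger_force: 45.0
```

>>> servo_tool(rows=[[0, 0, 0, 0, 0, -0.4, 1], [0, 0, 0, 0, 0, -0.4, 1], [0, 0, 0, 0, 0, 0, 1]])

```text
clock: 14.8
eef_pos: [552.0, 225.4, 103.7]
eef_rot: [-3.141, 0.0, 1.66]
wrist_force: [-6.7, -2.1, 0.8]
finger_gap: 8.0
finger_force: 45.0
```

Touching the fixed jaw, and the bed is just taking weight. Settle lightly, press on the stop, then release.

>>> servo_tool(rows=[[0, 0, 0, -0.3, 0.3, -0.3, 1], [0, 0, 0, 0, 0.2, -0.3, 1], [0, 0, 0, 0, 0, 0, 1], [0, 0, 0, 0, 0, 0, 1]])

```text
clock: 15.3
eef_pos: [552.0, 225.4, 103.7]
eef_rot: [-3.141, 0.001, 1.659]
wrist_force: [-7.7, -5.6, 5.5]
finger_gap: 7.8
finger_force: 45.0
```

>>> servo_tool(rows=[[0, 0, 0, -0.5, 0, 0, 1], [0, 0, 0, 0, 0, 0, 1], [0, 0, 0, 0, 0, 0, 0.88], [0, 0, 0, 0, 0, 0, 0.84], [0, 0, 0, 0, 0, 0, 0.8], [0, 0, 0, 0, 0, 0, 0.75], [0, 0, 0, 0, 0, 0, 0.7], [0, 0, 0, 0, 0, 0, 0.7], [0, 0, 0, 0, 0, 8, 0.7], [0, 0, 0, 0, 0, 16, 0.7], [0, 0, 0, 0, 0, 24, 0.7], [0, 0, 0, 0, 0, 24, 0.7], [0, 0, 0, 0, 0, 0, 0.7]])

```text
clock: 16.92
eef_pos: [552.4, 226.1, 177.4]
eef_rot: [3.137, -0.001, 1.659]
wrist_force: [-0.4, 0.7, -0.6]
finger_gap: 28.1
finger_force: 0.0
```

>>> servo_tool(rows=[[0, 0, 0, -10, -1, 0, 1], [0, 0, 0, -20, -2, 0, 1], [0, 0, 0, -25, -3, 0, 1], [0, 0, 0, -25, -3, 0, 1], [0, 0, 0, -22, -2.5, 0, 1], [0, 0, 0, -13, -1.7, 0, 1], [0, 0, 0, 0, 0, 0, 1], [0, 0, 0, 0, 0, -15, 1], [0, 0, 0, 0, 0, -20, 1], [0, 0, 0, 0, 0, -15, 1], [0, 0, 0, 0, 0, 0, 1], [0, 0, 0, 0, 0, 0, 1]], grip_force=20)

```text
clock: 18.42
eef_pos: [436.9, 212.7, 125.2]
eef_rot: [3.141, -0.0, 1.659]
wrist_force: [0.3, 1.2, -0.0]
finger_gap: 0.4
finger_force: 0.0
```

Run:
```python
from h import *
S=manip.camera("side")[:,:,::-1]
cv2.imwrite("pics/p2.png",cv2.resize(S[115:215,245:345],None,fx=6,fy=6,interpolation=cv2.INTER_CUBIC))
```

```text
(no output)
```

View pics/p2.png

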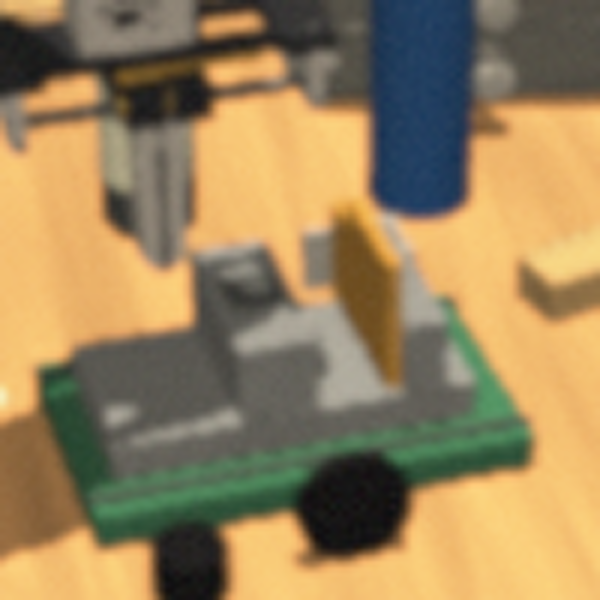

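The blank stands upright against the fixed jaw at crop (370,290), and the closed fingers are behind the sliding jaw at (165,240). Lowering and pushing.

>>> servo_tool(rows=[[0, 0, 0, 0, 0, -12, 1], [0, 0, 0, 0, 0, -20, 1], [0, 0, 0, 0, 0, -13, 1], [0, 0, 0, 0, 0, -4, 1], [0, 0, 0, 0, 0, 0, 1], [0, 0, 0, 3, 0.3, 0, 1], [0, 0, 0, 3, 0.3, 0, 1], [0, 0, 0, 3, 0.3, 0, 1], [0, 0, 0, 3, 0.3, 0, 1], [0, 0, 0, 3, 0.3, 0, 1], [0, 0, 0, 3, 0.2, 0, 1], [0, 0, 0, 3, 0.3, 0, 1], [0, 0, 0, 3, 0.2, 0, 1], [0, 0, 0, 3, 0.3, 0, 1], [0, 0, 0, 3, 0.2, 0, 1]])

```text
clock: 20.35
eef_pos: [466.3, 215.4, 75.8]
eef_rot: [-3.141, -0.0, 1.66]
wrist_force: [-5.4, 0.6, 3.6]
finger_gap: 0.2
finger_force: 2.6
```

>>> servo_tool(rows=[[0, 0, 0, 3, 0.3, 0, 1], [0, 0, 0, 3, 0.3, 0, 1], [0, 0, 0, 3, 0.2, 0, 1], [0, 0, 0, 3, 0.3, 0, 1], [0, 0, 0, 3, 0.2, 0, 1], [0, 0, 0, 2, 0.2, 0, 1], [0, 0, 0, 1.5, 0.1, 0, 1], [0, 0, 0, 1, 0.1, 0, 1], [0, 0, 0, 1, 0.1, 0, 1]])

```text
clock: 21.48
eef_pos: [486.8, 217.2, 75.9]
eef_rot: [-3.141, -0.0, 1.659]
wrist_force: [-4.5, 0.4, 3.8]
finger_gap: 0.6
finger_force: 2.5
```

>>> servo_tool(rows=[[0, 0, 0, 1, 0.1, 0, 1], [0, 0, 0, 1, 0.1, 0, 1], [0, 0, 0, 1, 0.1, 0, 1], [0, 0, 0, 0.7, 0.1, 0, 1]])

```text
clock: 21.98
eef_pos: [490.5, 217.6, 75.8]
eef_rot: [-3.141, -0.0, 1.659]
wrist_force: [-4.7, -0.6, 4.2]
finger_gap: 0.3
finger_force: 2.5
```

>>> servo_tool(rows=[[0, 0, 0, 0.7, 0.1, 0, 1], [0, 0, 0, 0.7, 0, 0, 1], [0, 0, 0, 0, 0, 0, 1]])

```text
clock: 22.35
eef_pos: [491.0, 217.6, 75.9]
eef_rot: [-3.138, 0.0, 1.66]
wrist_force: [-12.4, -1.3, 10.0]
finger_gap: 0.6
finger_force: 6.3
```

The jaw stopped where predicted. A little firmer.

>>> servo_tool(rows=[[0, 0, 0, 0.6, 0, 0, 1], [0, 0, 0, 0.5, 0.1, 0, 1], [0, 0, 0, 0, 0, 0, 1]])

```text
clock: 22.72
eef_pos: [491.0, 217.6, 75.9]
eef_rot: [-3.136, 0.001, 1.66]
wrist_force: [-21.5, -2.7, 15.8]
finger_gap: 0.2
finger_force: 11.1
```

Held firmly. Back off and rise.

>>> servo_tool(rows=[[0, 0, 0, -2, -0.2, 0, 1], [0, 0, 0, -6, -0.5, 0, 1], [0, 0, 0, -8, -0.7, 0, 1], [0, 0, 0, -8, -0.7, 0, 1], [0, 0, 0, 0, 0, 10, 1], [0, 0, 0, 0, 0, 25, 1], [0, 0, 0, -10, 0, 35, 1], [0, 0, 0, -20, 0, 35, 1], [0, 0, 0, -20, 0, 30, 1], [0, 0, 0, -20, 0, 15, 1], [0, 0, 0, 0, 0, 0, 1], [0, 0, 0, 0, 0, 0, 1]])

```text
clock: 24.22
eef_pos: [399.7, 215.5, 225.6]
eef_rot: [-3.142, 0.0, 1.659]
wrist_force: [-0.0, -0.5, -0.1]
finger_gap: 0.7
finger_force: 0.0
```

Run:
```python
from h import *
S=manip.camera("side")[:,:,::-1]
r=lambda b,s:cv2.resize(S[b[1]:b[3],b[0]:b[2]],None,fx=s,fy=s,interpolation=cv2.INTER_CUBIC)
cv2.imwrite("pics/end.png",np.hstack([r((255,135,335,215),6),r((285,250,365,330),4).repeat(1,0) if 0 else cv2.resize(S[250:330,285:365],(300,480))]))
print(manip.read_state()["eef_pos"],manip.read_state()["wrist_force"])
```

```text
[399.65859169 215.49002601 225.26845183] [0.598787   0.35683819 0.39141282]
```

View pics/end.png

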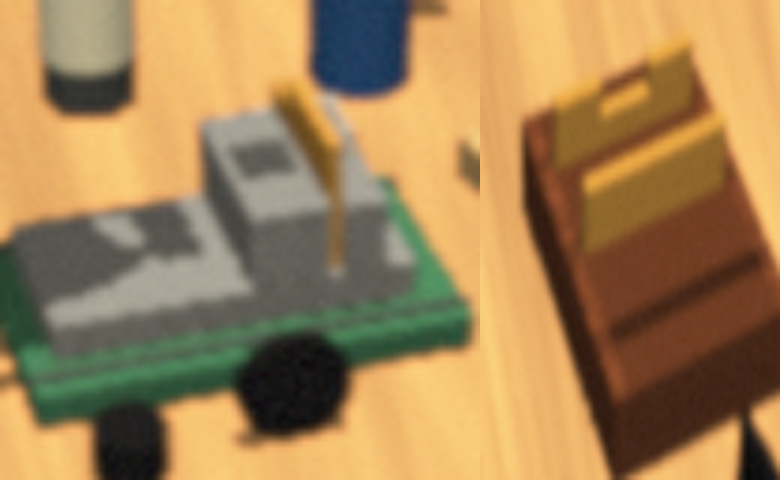

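The blank is upright between the closed jaws at crop (335,180), and the other two blanks are still in the rack. Handing in.

```bash
python3 -c "
from cell import manip
print(manip.sign_off())"
```

```text
the job is handed in; nothing more can be done
None
```

The corner-cut blank stands upright in the vice with its cut end pressed up to the stop and the sliding jaw closed flat on it. The job was handed in at about 24 s; the last picture shows the other two blanks still in their slots, though the blank's far end at the stop was hidden there, so that contact rests on the force felt before release.

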